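Unlock and open the pressure cooker

TASK

The pears in the pressure cooker are done and the steam has been let off. Push the red lock slide on the lid fully back, away from the bow's crossbar, so that the black clamp bow is free; swing the bow upright so that the jaws let go of the rim; then lift the lid off by its bow and set it down gently, flat and right way up, on the middle of the bare wooden chopping board beside the cooker. Leave the other things standing where they are.

Things in the scene. Friction and masses are not known exactly. Their poses are not given: they have to be found in the camera images.
- cooker: steel pressure cooker, fixed (full, heavy), left or right of the board, turned up to 0.6 rad. Origin: centre of its underside on the worktop, z up. Outer diameter 192 mm, inside 180; rim 104 mm high with a flange 212 mm across, 5 mm thick. Black loop handles reach 146 mm from its axis along its own +x and -x, 67 to 82 mm high.
- lid: loose lid, about 0.6 kg with bow, slide and jaws, 3 mm play. Origin: centre of its skirt's underside, 13 mm below the rim (91 mm above the worktop) when seated; the lid rests on this skirt when set on a flat surface. Axes as the cooker's: x from the bow's crossbar to the valve, y along the crossbar. Deck top z = 29 mm, 210 mm across, 251 along y with jaws out; valve at x = 64 mm, top z = 51.
- lock_slide (a joint): red lock slide on the black housing amid the lid: 0 = locked (its nose lies over a steel rod of the bow and keeps the bow down), 0.020 m = fully back, bow free (from about 0.014). It slides along the lid's +x, away from the crossbar towards the valve; about 2.5 N of friction, no spring, stays where it is left; may start up to 3 mm in.
- slide_lug (a point): centre of the slide's upright thumb lug, a red block 12 mm (x) by 34 mm (y) by 16 mm high. Locked: lid x = -8, y = 0, z = 71 mm; it moves with the slide. Between it and the crossbar there are 59 mm of free space along x, and 82 mm between the bow's arms along y. Push it from the crossbar side.
- clamp_bow (a joint): black U-shaped clamp bow hinged about the lid's y axis: 0 = down (clamped), 1.31 rad = upright stop. Rising, it draws two steel jaws (at the lid's +y and -y edges, hooked 6 mm under the rim flange) outwards; they are clear from about 1.0 rad. Friction 0.16 N m: it stays where it is left.
- bow_bar (a point): middle of the bow's crossbar, a round black bar 17 mm thick, 80 mm of free length along the lid's y, 85 mm from the hinge axis. Bow down: lid x = -82, z = 75 mm (46 mm above the deck, open space round and under it); upright: straight above the hinge, lid z = 138 mm, where the lid hangs balanced from it.
- bow_hinge (a point): point on the bow's hinge axis above the lid's centre, lid z = 53 mm. The axis runs along the lid's y; as the bow opens the crossbar rises and moves towards +x.
- chopping_board: bare loose wooden chopping board 230 x 340 x 22 mm lying flat beside the cooker (not the far one behind the tea box). Origin: centre of its underside; z up, y along its length; top face 22 mm above the worktop.
- bowl_stack: bystander: three stacked stoneware bowls, 186 mm across, 108 mm high; origin under the centre.
- goblet_1: bystander: green-stemmed glass goblet, 83 mm across, 122 mm high, the left one of two at the back; origin under the centre.
- goblet_2: bystander: green-stemmed glass goblet, 83 mm across, 122 mm high, the right one of two at the back; origin under the centre.

How it is judged (in metres and radians):
On the way, in this order (a step that is already met when the one before it is completed fails the run):
1. the lock slide is pushed back at least 16 mm while the lid is still seated (value of joint lock_slide above 0.016 m and z of lid in the frame of cooker below 0.1 m), for 0.2 s.
2. the bow is swung up past 1.1 rad, over the cooker (value of joint clamp_bow above 1.1 rad and horizontal distance between lid and cooker below 0.03 m), for 0.2 s.
3. the lid is lifted clear of the rim (its skirt above the rim) (z of lid in the frame of cooker above 0.11 m), for 0.2 s.
At the end, for the whole second after the job is handed in: The lid lies at rest, flat (within 0.08 rad) and right way up on the chopping board, its centre within 60 mm of the board's centre and its skirt on the board's top (22 mm, +5/-4 mm); the board still lies flat on the worktop, less than 60 mm from where it was (horizontal distance between lid and chopping_board below 0.06 m and z of lid in the frame of chopping_board between 0.018 and 0.027 m and angle between lid's own z axis and vertical below 0.08 rad and linear speed of lid below 0.02 m/s and height (world z) of chopping_board below 0.005 m and angle between chopping_board's own z axis and vertical below 0.05 rad and distance of chopping_board from where it was at the start of the episode below 0.06 m); the robot touches nothing.
It fails at once if the lid is put down hard on the board (contact force above 80 N) (contact force between lid and chopping_board above 80 N).
It fails at once if the bowl stack is pushed more than 40 mm or tipped (distance of bowl_stack from where it was at the start of the episode above 0.04 m or angle between bowl_stack's own z axis and vertical above 0.35 rad).
It fails at once if the goblet 1 is pushed more than 40 mm or tipped (distance of goblet_1 from where it was at the start of the episode above 0.04 m or angle between goblet_1's own z axis and vertical above 0.35 rad).
It fails at once if the goblet 2 is pushed more than 40 mm or tipped (distance of goblet_2 from where it was at the start of the episode above 0.04 m or angle between goblet_2's own z axis and vertical above 0.35 rad).
It also fails if it takes over 61 s, if anything falls off the work surface, if the arm or the gripper's body presses on something with over 40 N, if the wrist force passes 120 N, or if a joint passes its speed limit or range.

ROBOT

A 6-joint arm with a two-finger parallel gripper is mounted at the origin on a cart in front of the work surface, level with it; the furniture and walls round the work are solid. World frame = base frame: x ahead of the robot, y to its left, z up, the work surface at z = 0. Lengths are in m, angles in degrees, forces in N, time in s.
With the tool pointing down it reaches from about 0.35 to 0.875 m from the base axis. Payload 4.2 kg.
Tool frame: the origin (TCP) lies on the centre line of the jaws, within the pads' length; the fingertips stand 19 mm ahead of it and the grasp point (between the pads) is the TCP; x points along the fingers, y is the direction in which the jaws open and shut, and the axes are right-handed (so a half turn about x gives the same grasp; the last joint's range is limited). The gripper opens to 87 mm and grips with 3 to 60 N. Pads are 19 mm wide; open, the fingers measure 117 mm over their backs; the gripper's body (75 mm by 190 mm) begins 51 mm behind the grasp point.
Start: joints at [87.067, 22.042, 0.453, 0, -68.411, -14.817], TCP at [0.191, 0.595, 0.242] pointing down, gripper open.
Joint ranges: [-179.83, 179.83], [-69.29, 118.12], [-61.27, 80.66], [-181.25, 117.63], [-171.15, -9.14], [-177.46, 177.46]. Speed limits (degrees/s): [159.86, 159.86, 180, 180, 180, 180].

INTERFACE

Orientations are given as a 3x3 rotation matrix whose columns are the frame's x, y, z axes.
In Python, from station import r, viewer, job, spotter gives the robot as it stands.
- The arm moves only by the tool play_rows, never from a script. Its argument "commands" is a list of rows, each an object of numbers: "fingers": the gripper command: -1 is fully open, 1 is shut, values between are in proportion; "tx", "ty", "tz": the shift along the tool's x, y, z normalised to -1 to 1, where 1 is 750 mm; "ax", "ay", "az": the turn, a rotation vector about the tool's x, y, z normalised to -1 to 1, where 1 is pi rad. In form: [{"fingers": .., "tx": .., "ty": .., "tz": .., "ax": .., "ay": .., "az": ..}, ...]. A call has 1 to 5 rows; each row is the pose to reach, as a shift and turn from the pose commanded when the call began, along the tool's axes at that moment, turning the shorter way round; what a row does not reach only later rows make up. A row lasts 1/12 s, in which the tool goes at most 41.7 mm and 7.16 degrees, less where a joint would pass 70% of its speed; a pose out of reach is approached as far as the arm can. A call with a number of a shift or a turn outside -1 to 1 is refused whole. A call with a gripper value outside its range is refused whole. The fingers move at their own pace and stop on an object; the grip force is fixed at half the most. Time passes only in rows, so rows that repeat a pose let the fingers close. It gives the time, the measured TCP pose, the force and the opening at its end, in the units of the state.
- r.sense(): the state, without advancing time (a new reading comes with each control period).
- viewer.capture(name): name is "scene" or "top" or "wrist"; returns a dict with "image" (400x640x3 uint8, red, green, blue), "fx", "fy", "cx", "cy" (pixels), "R" (3x3) and "t" (3): a world point X has camera coordinates R X + t; the wrist camera has in their place "mount" (4x4, takes a point from camera to tool coordinates, whose origin is the TCP and whose axes are the tool frame's). Camera axes: x right, y down, z forward; pixel columns grow to the right and rows downward; lengths in m; the calibration is good to about 2 mm. A picture is of the moment at which its call begins: read the wrist's pose just before it. There is no depth.
- job.finish_job(): hands the job in, once; it reports no verdict.
Trained networks look in a picture, given as the dict that the camera call returned (one of the last four; its "shot" number tells which), for a name from the list of things; names that differ only in an ending like _2 or _b are one class to them, and where a whole thing is asked for, a point or a joint stands for the part that bears it (a point fixed in the world has none). Each returns a list of dicts, best first, with "score" (0 to 1); they miss things now and then, are a little off and sometimes report something else, mostly with a low value. They report only what shows in the picture. A call takes as long as a camera call.
- spotter.find_in(name, picture): "uv" ([column, row] in pixels, amid what is visible of it).
- spotter.silhouettes(name, picture): "region" (400x640 bool, what is visible of it) and "uv" ([column, row] in pixels, amid what is visible of it).
The state is a dict: "time_s": time; "joints": joint angles; "joint_velocities": joint speeds; "effort": joint torques, N m; "tcp_pos": TCP position; "ee_rot": TCP orientation; "wrist_force": force on the tool from outside, world axes, zero at the start; "moment": the same for the moment, N m; "gripper_width": opening from 0.0 (shut) to 1.0 (fully open).
Only numpy, scipy, OpenCV 4.12 (cv2) and the standard library are available. Lean on these libraries where they do the work, as an engineer would, in place of code of your own. Each camera call takes 0.05 s, during which the arm holds its last target. There are 200 camera calls.

## Working session

There is one attempt and no reset: what is moved stays moved. The work goes in short steps, Python scripts to look and compute and a tool call to move; the robot and the scene stay as the last step left them, time stands still between calls to the robot, and variables do not carry over. Pictures are saved under pics/ and viewed, about 8 in all and at most 12, crops included, and the job is handed in when it is done.

Besides the shell and the picture viewer there is one more tool, called after "Call:" as name([rows], argument=value, ...), one row to a line, values as JSON. play_rows: Moves the arm, as the interface text tells. Its arguments: {"type":"object","properties":{"commands":{"type":"array"}},"required":["commands"]}

```bash
mkdir -p pics; ls
python3 - <<'E'
from station import r, viewer, job, spotter
import cv2,json,numpy as np
s=r.sense();print(s['time_s'],s['tcp_pos'],s['ee_rot'],s['wrist_force'],s['gripper_width'])
ims=[]
for c in ['scene','top']:
    p=viewer.capture(c); print(c,p['fx'],p['fy'],p['cx'],p['cy'],np.array(p['R']).tolist(),np.array(p['t']).tolist(),p['shot'])
    cv2.imwrite(f'pics/{c}0.png',p['image'][:,:,::-1])
    for n in ['cooker','lid','slide_lug','bow_bar','bow_hinge','chopping_board','bowl_stack','goblet_1']:
        print(n,[(np.round(d['uv'],1).tolist(),round(d['score'],2)) for d in spotter.find_in(n,p)[:3]])
E
```

```text
pics
0.0 [0.19033583 0.59472516 0.24047535] [[-5.67102106e-04 -3.05020726e-01 -9.52345544e-01]
 [-2.10070527e-03 -9.52343232e-01  3.05021237e-01]
 [-9.99997633e-01  2.17357549e-03 -1.00682797e-04]] [-0.48551425 -0.0474774   0.21272552] 1.001773786340551
scene 413.3777006828128 413.3777006828128 325.8558791606579 208.11022534540962 [[0.49885145052923385, -0.8666639445637472, 0.006390422371422227], [-0.3639531151244045, -0.21617163646337273, -0.9059845217110443], [0.786565547361516, 0.4496258786835487, -0.4232625768030119]] [-0.4702742416181153, 0.30387024807141855, 1.2003686005539613] 1
cooker [([224.5, 224.4], 0.58)]
lid [([221.4, 201.4], 0.64), ([319.8, 202.6], 0.41)]
slide_lug []
bow_bar [([212.0, 194.3], 0.43), ([223.0, 202.2], 0.35)]
bow_hinge [([215.5, 202.3], 0.88)]
chopping_board []
bowl_stack [([416.2, 269.6], 0.57)]
goblet_1 [([293.0, 196.9], 0.92), ([322.4, 204.0], 0.87)]
top 390.6155872797075 390.6155872797075 320.5828792966019 204.9839255349856 [[-0.09751524959901363, -0.9952232775712788, -0.004626432310455248], [-0.9740928241774554, 0.09639581429559857, -0.20457521079612076], [0.20404398050820038, -0.015442628227397339, -0.978839915027886]] [-0.12046530524695961, 0.6418492555926135, 1.3039635363977236] 2
cooker [([218.0, 276.8], 0.89), ([443.0, 235.8], 0.71)]
lid [([201.3, 249.8], 0.7)]
slide_lug [([198.8, 251.5], 0.68)]
bow_bar []
bow_hinge [([202.4, 251.8], 0.97), ([251.3, 169.5], 0.51)]
chopping_board [([329.7, 221.9], 0.89)]
bowl_stack [([442.1, 233.2], 0.85), ([201.7, 246.9], 0.33)]
goblet_1 [([253.3, 169.4], 0.73), ([291.5, 170.9], 0.68)]
```

Run:
```python
import cv2
im=cv2.imread('pics/top0.png'); cv2.imwrite('pics/top0c.png',cv2.resize(im[130:350,100:400],(800,587),interpolation=cv2.INTER_CUBIC))
```

```text
(no output)
```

View pics/top0.png

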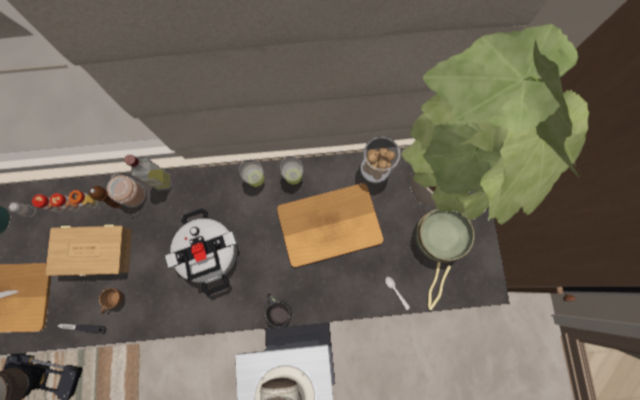

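View pics/scene0.png

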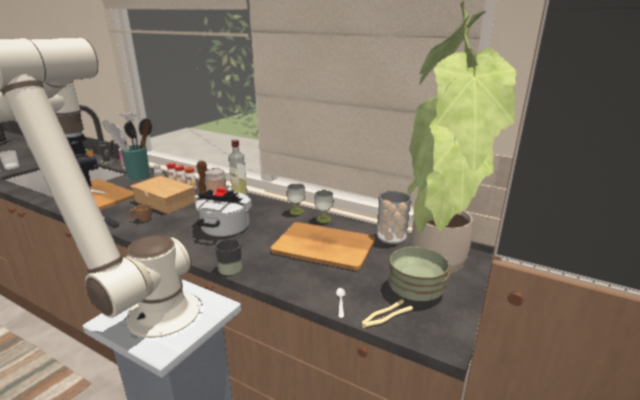

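View pics/top0c.png

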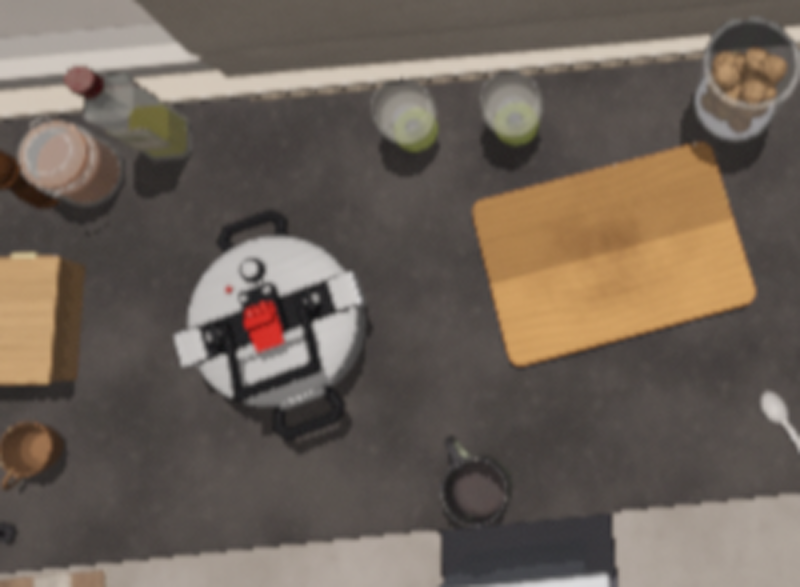

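The top view shows the cooker at about (203,251). The crossbar is on the robot side, near crop (280,380), the valve at crop (252,268), and the red slide at crop (264,322). The bare board's corners are clear, and the goblets stand behind. Next I fit poses.

```bash
cat > h.py <<'E'
from station import r, viewer, job, spotter
import cv2,numpy as np
from scipy.optimize import least_squares
def wristRt(p,s):
    T=np.eye(4);T[:3,:3]=s['ee_rot'];T[:3,3]=s['tcp_pos']
    M=np.linalg.inv(T@np.array(p['mount']));return M[:3,:3],M[:3,3]
def proj(p,X,R=None,t=None):
    R=np.array(p['R']) if R is None else R;t=np.array(p['t']) if t is None else t
    c=np.atleast_2d(X)@R.T+t
    return np.c_[p['fx']*c[:,0]/c[:,2]+p['cx'],p['fy']*c[:,1]/c[:,2]+p['cy']]
def ray(p,uv,z,R=None,t=None):
    R=np.array(p['R']) if R is None else R;t=np.array(p['t']) if t is None else t
    o=-R.T@t;d=R.T@np.array([(uv[0]-p['cx'])/p['fx'],(uv[1]-p['cy'])/p['fy'],1]);return o+d*(z-o[2])/d[2]
def lidw(q,L):
    c,s=np.cos(q[2]),np.sin(q[2]);L=np.atleast_2d(L)
    return np.c_[q[0]+c*L[:,0]-s*L[:,1],q[1]+s*L[:,0]+c*L[:,1],L[:,2]+.091]
E
python3 - <<'E'
from h import *
p=viewer.capture('top')
f=lambda u,v:np.array([100+u*.375,130+v*.375])
L=np.array([[.064,0,.051],[-.082,.045,.075],[-.082,-.045,.075],[0,.11,.035],[0,-.11,.035],[.146,0,-.012],[-.146,0,-.012]])
U=np.array([f(251,268),f(240,391),f(318,364),f(190,347),f(346,291),f(250,223),f(313,420)])
g=least_squares(lambda q:(proj(p,lidw(q,L))-U).ravel(),[.5,.3,0])
print('lid',g.x,np.round(g.fun.reshape(-1,2),1).tolist())
q=g.x
for n,l in dict(lug=[-.008,0,.071],bar=[-.082,0,.075],up=[0,0,.138]).items(): print(n,lidw(q,[l]))
C=np.array([ray(p,f(*c),.022) for c in [(473,203),(712,145),(755,297),(515,366)]]);print('board',C.round(3).tolist(),C.mean(0))
for n,z in [('goblet_1',.08),('bowl_stack',.06)]:
  for d in spotter.find_in(n,p)[:2]: print(n,ray(p,d['uv'],z))
for z,uv in [(.05,f(475,490)),(.1,f(140,120))]: print(ray(p,uv,z))
s=r.sense();print(proj(p,s['tcp_pos']))
for nm in ['lock_slide','slide_lug']: print([(ray(p,d['uv'],.162),d['score']) for d in spotter.find_in(nm,p)])
E
```

```text
lid [0.50718251 0.22279391 0.26174651] [[-0.4, -0.6], [1.0, 0.6], [-0.9, 0.4], [-2.6, 0.5], [3.1, -2.1], [-1.0, -3.1], [0.7, 3.8]]
lug [[0.49945499 0.22072377 0.162     ]]
bar [[0.42797547 0.20157494 0.166     ]]
up [[0.50718251 0.22279391 0.229     ]]
board [[0.647, -0.027, 0.022], [0.696, -0.36, 0.022], [0.483, -0.392, 0.022], [0.424, -0.066, 0.022]] [ 0.56249248 -0.21122764  0.022     ]
goblet_1 [0.77616431 0.03983257 0.08      ]
goblet_1 [ 0.74758588 -0.09145594  0.08      ]
bowl_stack [ 0.48353445 -0.5986327   0.06      ]
[ 0.27322591 -0.00488139  0.05      ]
[0.78365192 0.38971019 0.1       ]
[[ 59.78522538 370.26156522]]
[(array([0.49220926, 0.22364419, 0.162     ]), 0.5), (array([0.4034904 , 0.16448892, 0.162     ]), 0.24)]
[(array([0.50255063, 0.21852243, 0.162     ]), 0.75), (array([0.42054015, 0.15461733, 0.162     ]), 0.17)]
```

Call:
play_rows([
  {"fingers": 0,"tx": -0.107,"ty": 0.374,"tz": -0.506,"ax": 0.318,"ay": 0,"az": 0},
  {"fingers": 0.5,"tx": -0.107,"ty": 0.374,"tz": -0.506,"ax": 0.318,"ay": 0,"az": 0},
  {"fingers": 1,"tx": -0.107,"ty": 0.374,"tz": -0.506,"ax": 0.318,"ay": 0,"az": 0},
  {"fingers": 1,"tx": -0.107,"ty": 0.374,"tz": -0.506,"ax": 0.318,"ay": 0,"az": 0},
  {"fingers": 1,"tx": -0.107,"ty": 0.374,"tz": -0.506,"ax": 0.318,"ay": 0,"az": 0},
])

```text
time_s: 1.57
tcp_pos: [0.3113, 0.427, 0.277]
ee_rot: [[0.0, -0.808, -0.59], [0.0, -0.59, 0.808], [-1.0, -0.0, 0.0]]
wrist_force: [1.0, 0.8, 0.7]
gripper_width: 0.707
```

```bash
cat >> h.py <<'E'
from scipy.spatial.transform import Rotation as Ro
def cmd(P,th=.2617):
    """tool-frame command to reach P, tool down, tool y = -(lid x) at yaw th"""
    s=r.sense();R=np.array(s['ee_rot']);y=-np.array([np.cos(th),np.sin(th),0]);x=np.array([0,0,-1.])
    Rt=np.c_[x,y,np.cross(x,y)]
    print('t',round(s['time_s'],2),'tcp',s['tcp_pos'].round(4),'F',np.round(s['wrist_force'],1),'w',round(s['gripper_width'],3))
    print('cmd t',np.round(R.T@(np.array(P)-s['tcp_pos'])/.75,4),'a',np.round(Ro.from_matrix(R.T@Rt).as_rotvec()/np.pi,4))
E
python3 -c "
from h import *
cmd([.466,.212,.32])"
```

```text
t 1.57 tcp [0.3113 0.427  0.277 ] F [1.  0.8 0.7] w 0.707
cmd t [-0.0574  0.0023 -0.3531] a [1.174e-01 0.000e+00 1.000e-04]
```

Call:
play_rows([
  {"fingers": 1,"tx": -0.057,"ty": 0.002,"tz": -0.353,"ax": 0.1174,"ay": 0,"az": 0},
  {"fingers": 1,"tx": -0.057,"ty": 0.002,"tz": -0.353,"ax": 0.1174,"ay": 0,"az": 0},
  {"fingers": 1,"tx": -0.057,"ty": 0.002,"tz": -0.353,"ax": 0.1174,"ay": 0,"az": 0},
  {"fingers": 1,"tx": -0.057,"ty": 0.002,"tz": -0.353,"ax": 0.1174,"ay": 0,"az": 0},
  {"fingers": 1,"tx": -0.057,"ty": 0.002,"tz": -0.353,"ax": 0.1174,"ay": 0,"az": 0},
])

```text
time_s: 1.98
tcp_pos: [0.4325, 0.2606, 0.3105]
ee_rot: [[0.001, -0.964, -0.264], [0.001, -0.264, 0.964], [-1.0, -0.001, 0.001]]
wrist_force: [0.6, 0.3, -0.0]
gripper_width: 0.322
```

Call:
play_rows([
  {"fingers": 1,"tx": 0,"ty": 0,"tz": -0.085,"ax": 0,"ay": 0,"az": 0},
  {"fingers": 1,"tx": 0,"ty": 0,"tz": -0.085,"ax": 0,"ay": 0,"az": 0},
  {"fingers": 1,"tx": 0,"ty": 0,"tz": -0.085,"ax": 0,"ay": 0,"az": 0},
])

```text
time_s: 2.23
tcp_pos: [0.4492, 0.1973, 0.3102]
ee_rot: [[0.0, -0.966, -0.259], [-0.0, -0.259, 0.966], [-1.0, -0.0, -0.0]]
wrist_force: [-0.3, -1.2, 0.2]
gripper_width: 0.094
```

Run:
```python
from h import *
cmd([.466,.212,.32])
s=r.sense();p=viewer.capture('wrist')
print(np.round(p['mount'],3).tolist(),p['fx'],p['cx'],p['cy'])
np.savez('w1.npz',R=s['ee_rot'],t=s['tcp_pos'],mount=p['mount'],i=[p['fx'],p['fy'],p['cx'],p['cy']])
cv2.imwrite('pics/w1.png',p['image'][:,:,::-1])
```

```text
t 2.23 tcp [0.4492 0.1973 0.3102] F [-0.3 -1.2  0.2] w 0.094
cmd t [-0.0131 -0.0267  0.0131] a [ 0.0002 -0.0001  0.0001]
[[0.001, -0.29, 0.957, -0.143], [1.0, -0.001, -0.001, -0.0], [0.001, 0.957, 0.29, -0.08], [0.0, 0.0, 0.0, 1.0]] 341.2268317434778 323.23135095895105 195.8822923053632
```

View pics/w1.png

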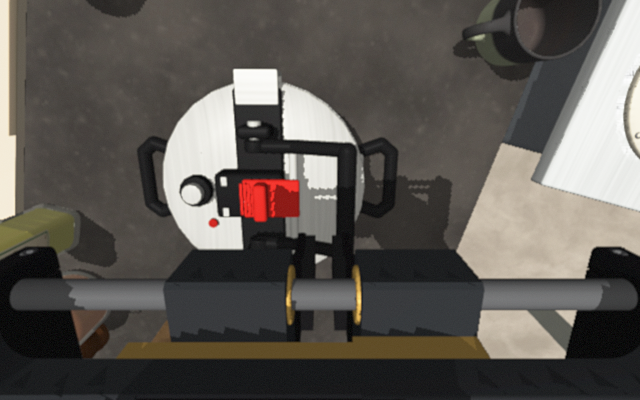

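The wrist view shows the valve cap at (196,190), the bar vertical at u≈346 with the upper arm at v≈147 and the lower at about 243, the lug at (258,200), and handles at (147,177) and (388,178). I'll refit the lid pose with both views.

Run:
```python
from h import *
d=np.load('w1.npz');p=dict(fx=d['i'][0],fy=d['i'][1],cx=d['i'][2],cy=d['i'][3],mount=d['mount']);s=dict(ee_rot=d['R'],tcp_pos=d['t']);R,t=wristRt(p,s)
L=np.array([[.064,0,.051],[-.082,-.045,.075],[-.082,.045,.075],[0,-.125,.03],[.146,0,-.016],[-.146,0,-.016]])
U=np.array([[196,190],[346,147],[346,243],[256,70],[138,177],[396,178.]])
W=np.array([1,1,1,.5,.5,.5])[:,None]
g=least_squares(lambda q:(W*(proj(p,lidw(q,L),R,t)-U)).ravel(),[.507,.223,.26])
q=g.x;print(q,np.round(proj(p,lidw(q,L),R,t)-U,1).tolist())
print('lug slide0 proj',proj(p,lidw(q,[[-.014,0,.079],[-.002,0,.079],[-.014,-.017,.079],[-.014,0,.063]]),R,t).round(1).tolist())
im=cv2.imread('pics/w1.png');hsv=cv2.cvtColor(im,cv2.COLOR_BGR2HSV)
m=((hsv[...,0]<8)|(hsv[...,0]>172))&(hsv[...,1]>180)&(hsv[...,2]>60);ys,xs=np.nonzero(m[160:235,225:320]);print('red',xs.min()+225,xs.max()+225,ys.min()+160,ys.max()+160)
print('bar dark extents row 190',[x for x in range(320,370) if im[190,x].max()<60])
cv2.imwrite('pics/w1c.png',cv2.resize(im[130:270,170:370],(800,560),interpolation=cv2.INTER_CUBIC))
```

```text
[0.5058695  0.22345551 0.27209332] [[-3.9, 2.8], [1.8, 0.9], [0.9, 2.5], [-1.5, -17.2], [4.0, 0.1], [2.3, -3.6]]
lug slide0 proj [[269.6, 200.9], [255.8, 201.1], [268.5, 182.0], [272.2, 195.6]]
red 239 298 179 221
bar dark extents row 190 [337, 338, 339, 340, 341, 342, 343, 344, 345, 346, 347, 348, 349, 350, 351, 352, 353, 354, 365, 366, 367, 368, 369]
```

View pics/w1c.png

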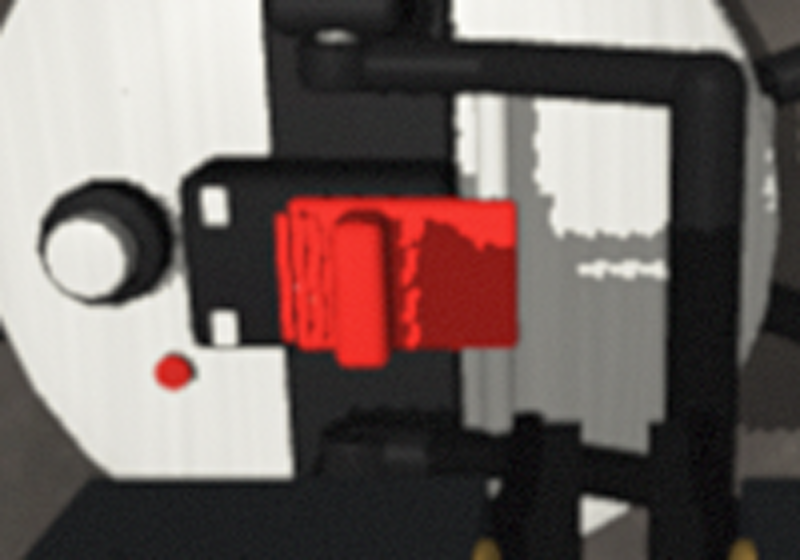

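```bash
python3 -c "
from h import *
cmd([.4636,.2118,.178],.269)"
```

```text
t 2.28 tcp [0.4491 0.199  0.3101] F [ 0.5  0.7 -0.2] w 0.059
cmd t [ 0.1761 -0.023   0.0114] a [-0.0018  0.0001  0.0002]
```

Call:
play_rows([
  {"fingers": 1,"tx": 0.03,"ty": -0.023,"tz": 0.011,"ax": -0.002,"ay": 0,"az": 0},
  {"fingers": 1,"tx": 0.08,"ty": -0.023,"tz": 0.011,"ax": -0.002,"ay": 0,"az": 0},
  {"fingers": 1,"tx": 0.11,"ty": -0.023,"tz": 0.011,"ax": -0.002,"ay": 0,"az": 0},
  {"fingers": 1,"tx": 0.11,"ty": -0.023,"tz": 0.011,"ax": -0.002,"ay": 0,"az": 0},
  {"fingers": 1,"tx": 0.11,"ty": -0.023,"tz": 0.011,"ax": -0.002,"ay": 0,"az": 0},
])

```text
time_s: 2.7
tcp_pos: [0.4629, 0.214, 0.2268]
ee_rot: [[-0.001, -0.962, -0.272], [-0.002, -0.272, 0.962], [-1.0, 0.002, -0.002]]
wrist_force: [0.1, 0.0, 0.4]
gripper_width: 0.007
```

Run:
```python
from h import *
cmd([.4636,.2118,.178],.269)
s=r.sense();p=viewer.capture('wrist')
R,t=wristRt(p,s);q=[.506,.2235,.269]
print(proj(p,lidw(q,[[-.014,-.017,.079],[-.082,-.04,.075]]),R,t))
im=p['image'][:,:,::-1].copy()
cv2.imwrite('pics/w2.png',im)
```

```text
t 2.7 tcp [0.4629 0.214  0.2268] F [0.1 0.  0.4] w 0.007
cmd t [ 0.065  -0.0002 -0.0029] a [ 0.0019 -0.0005 -0.0005]
[[275.10806409 195.93695928]
 [387.13762573 158.09279703]]
```

View pics/w2.png

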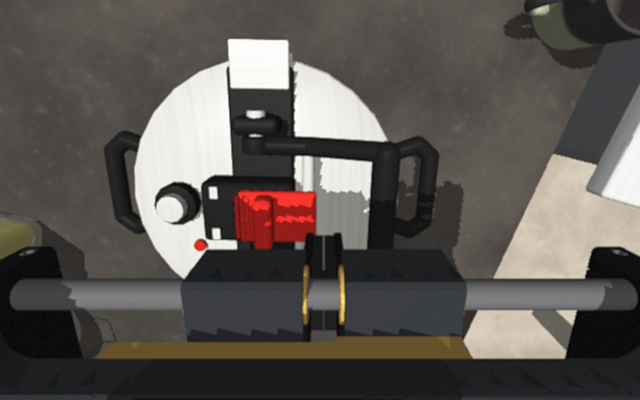

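The fingertips at u≈323 sit between the lug's edge (273) and the bar (about 372–395). Descending.

Call:
play_rows([
  {"fingers": 1,"tx": 0.03,"ty": 0,"tz": -0.003,"ax": 0.002,"ay": 0,"az": 0},
  {"fingers": 1,"tx": 0.05,"ty": 0,"tz": -0.003,"ax": 0.002,"ay": 0,"az": 0},
  {"fingers": 1,"tx": 0.065,"ty": 0,"tz": -0.003,"ax": 0.002,"ay": 0,"az": 0},
  {"fingers": 1,"tx": 0.065,"ty": 0,"tz": -0.003,"ax": 0.002,"ay": 0,"az": 0},
  {"fingers": 1,"tx": 0.065,"ty": 0,"tz": -0.003,"ax": 0.002,"ay": 0,"az": 0},
])

```text
time_s: 3.17
tcp_pos: [0.4646, 0.2122, 0.1802]
ee_rot: [[0.003, -0.964, -0.265], [0.001, -0.265, 0.964], [-1.0, -0.003, 0.001]]
wrist_force: [0.7, -0.4, 0.8]
gripper_width: 0.004
```

```bash
python3 -c "
from h import *
cmd(lidw([.506,.2235,.269],[[-.009,0,.087]])[0],.269)"
```

```text
t 3.17 tcp [0.4646 0.2122 0.1802] F [ 0.7 -0.4  0.8] w 0.004
cmd t [ 0.0031 -0.0452 -0.0002] a [-0.0003  0.0002  0.0009]
```

Call:
play_rows([
  {"fingers": 1,"tx": 0.0,"ty": -0.012,"tz": 0,"ax": 0,"ay": 0,"az": 0},
  {"fingers": 1,"tx": 0.0,"ty": -0.02,"tz": 0,"ax": 0,"ay": 0,"az": 0},
  {"fingers": 1,"tx": 0.0,"ty": -0.028,"tz": 0,"ax": 0,"ay": 0,"az": 0},
  {"fingers": 1,"tx": 0.0,"ty": -0.034,"tz": 0,"ax": 0,"ay": 0,"az": 0},
  {"fingers": 1,"tx": 0.0,"ty": -0.04,"tz": 0,"ax": 0,"ay": 0,"az": 0},
])

```text
time_s: 3.58
tcp_pos: [0.4928, 0.2191, 0.1786]
ee_rot: [[-0.001, -0.965, -0.264], [-0.001, -0.264, 0.965], [-1.0, 0.001, -0.0]]
wrist_force: [-2.2, -0.5, 1.9]
gripper_width: 0.01
```

Call:
play_rows([
  {"fingers": 1,"tx": 0.0,"ty": -0.003,"tz": 0,"ax": 0,"ay": 0,"az": 0},
  {"fingers": 1,"tx": 0.0,"ty": -0.004,"tz": 0,"ax": 0,"ay": 0,"az": 0},
  {"fingers": 1,"tx": 0.0,"ty": -0.004,"tz": 0,"ax": 0,"ay": 0,"az": 0},
])

```text
time_s: 3.83
tcp_pos: [0.4956, 0.2199, 0.1783]
ee_rot: [[-0.0, -0.965, -0.264], [-0.0, -0.264, 0.965], [-1.0, 0.0, -0.0]]
wrist_force: [-1.4, -0.4, 0.2]
gripper_width: 0.004
```

Call:
play_rows([
  {"fingers": 1,"tx": 0.0,"ty": -0.002,"tz": 0,"ax": 0,"ay": 0,"az": 0},
  {"fingers": 1,"tx": 0.0,"ty": -0.003,"tz": 0,"ax": 0,"ay": 0,"az": 0},
  {"fingers": 1,"tx": 0.0,"ty": -0.004,"tz": 0,"ax": 0,"ay": 0,"az": 0},
  {"fingers": 1,"tx": 0.0,"ty": -0.004,"tz": 0,"ax": 0,"ay": 0,"az": 0},
])

```text
time_s: 4.17
tcp_pos: [0.4983, 0.2206, 0.1783]
ee_rot: [[-0.001, -0.965, -0.264], [-0.001, -0.264, 0.965], [-1.0, 0.001, -0.0]]
wrist_force: [-2.3, -1.7, 0.7]
gripper_width: 0.004
```

Call:
play_rows([
  {"fingers": 1,"tx": 0.0,"ty": -0.002,"tz": 0,"ax": 0,"ay": 0,"az": 0},
  {"fingers": 1,"tx": 0.0,"ty": -0.003,"tz": 0,"ax": 0,"ay": 0,"az": 0},
  {"fingers": 1,"tx": 0.0,"ty": -0.004,"tz": 0,"ax": 0,"ay": 0,"az": 0},
  {"fingers": 1,"tx": 0.0,"ty": -0.004,"tz": 0,"ax": 0,"ay": 0,"az": 0},
])

```text
time_s: 4.5
tcp_pos: [0.5014, 0.2214, 0.1783]
ee_rot: [[-0.0, -0.965, -0.264], [-0.001, -0.264, 0.965], [-1.0, 0.0, -0.0]]
wrist_force: [-1.9, -2.1, 1.0]
gripper_width: 0.002
```

Call:
play_rows([
  {"fingers": 1,"tx": 0.0,"ty": -0.002,"tz": 0,"ax": 0,"ay": 0,"az": 0},
  {"fingers": 1,"tx": 0.0,"ty": -0.003,"tz": 0,"ax": 0,"ay": 0,"az": 0},
  {"fingers": 1,"tx": 0.0,"ty": -0.004,"tz": 0,"ax": 0,"ay": 0,"az": 0},
  {"fingers": 1,"tx": 0.0,"ty": -0.004,"tz": 0,"ax": 0,"ay": 0,"az": 0},
])

```text
time_s: 4.83
tcp_pos: [0.504, 0.2221, 0.1783]
ee_rot: [[-0.001, -0.965, -0.264], [-0.001, -0.264, 0.965], [-1.0, 0.001, -0.0]]
wrist_force: [-2.8, -2.3, 0.3]
gripper_width: 0.002
```

Run:
```python
from h import *
q=[.506,.2235,.269]
cmd(lidw(q,[[-.050,0,.14]])[0],.269)
s=r.sense();p=viewer.capture('wrist')
R,t=wristRt(p,s)
print(proj(p,lidw(q,[[-.014,-.017,.079],[.006,-.017,.079],[.006,-.017,.063],[-.082,-.04,.075],[.064,0,.051]]),R,t))
cv2.imwrite('pics/w3.png',cv2.resize(p['image'][:300,100:500,::-1],(800,600)))
```

```text
t 4.83 tcp [0.504  0.2221 0.1783] F [-2.8 -2.3  0.3] w 0.002
cmd t [-0.0702  0.0637  0.0009] a [-0.0006 -0.0001 -0.0003]
[[348.7910093  231.35667319]
 [307.0390325  231.48508934]
 [308.41612643 219.60628499]
 [493.57781776 182.29334309]
 [208.36989278 240.30933827]]
```

View pics/w3.png

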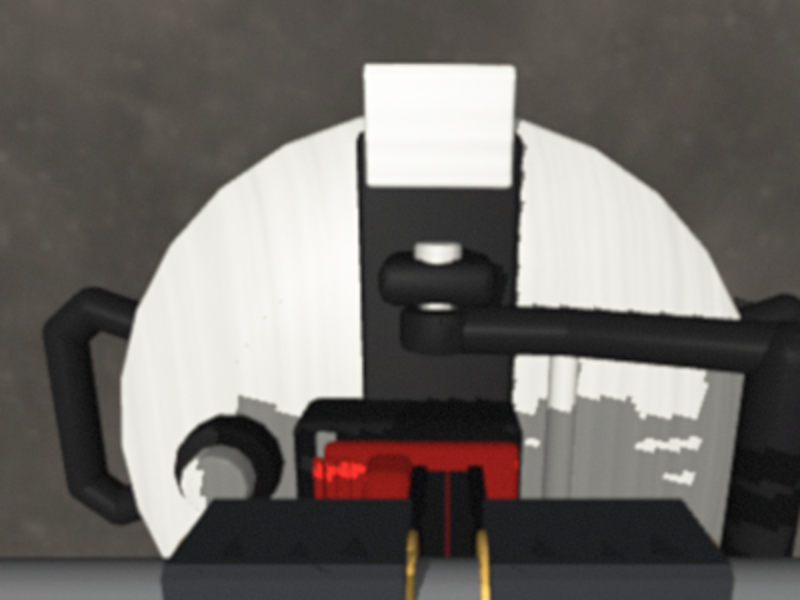

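Call:
play_rows([
  {"fingers": 1,"tx": 0.0,"ty": -0.002,"tz": 0,"ax": 0,"ay": 0,"az": 0},
  {"fingers": 1,"tx": 0.0,"ty": -0.003,"tz": 0,"ax": 0,"ay": 0,"az": 0},
  {"fingers": 1,"tx": 0.0,"ty": -0.003,"tz": 0,"ax": 0,"ay": 0,"az": 0},
])

```text
time_s: 5.13
tcp_pos: [0.5051, 0.2225, 0.1783]
ee_rot: [[-0.003, -0.965, -0.264], [-0.001, -0.264, 0.965], [-1.0, 0.003, -0.001]]
wrist_force: [-7.2, -3.5, 2.9]
gripper_width: 0.008
```

Call:
play_rows([
  {"fingers": 1,"tx": 0.0,"ty": 0.035,"tz": 0,"ax": 0,"ay": 0,"az": 0},
  {"fingers": 1,"tx": -0.04,"ty": 0.035,"tz": 0,"ax": 0,"ay": 0,"az": 0},
  {"fingers": 0,"tx": -0.09,"ty": 0.05,"tz": 0,"ax": 0,"ay": 0,"az": 0},
  {"fingers": -0.5,"tx": -0.09,"ty": 0.105,"tz": 0,"ax": 0,"ay": 0,"az": 0},
  {"fingers": -0.5,"tx": -0.09,"ty": 0.105,"tz": 0,"ax": 0,"ay": 0,"az": 0},
])

```text
time_s: 5.55
tcp_pos: [0.4273, 0.2015, 0.248]
ee_rot: [[0.003, -0.964, -0.265], [0.005, -0.265, 0.964], [-1.0, -0.004, 0.004]]
wrist_force: [-1.9, -0.3, -1.6]
gripper_width: 0.155
```

Run:
```python
from h import *
q=[.506,.2235,.269]
cmd(lidw(q,[[-.081,0,.075]])[0],.269)
s=r.sense();p=viewer.capture('wrist')
R,t=wristRt(p,s)
print(proj(p,lidw(q,[[-.014,-.017,.079],[.006,-.017,.079],[-.082,-.04,.075],[.064,0,.051]]),R,t))
im=p['image'][:,:,::-1].copy()
cv2.imwrite('pics/w4.png',im)
```

```text
t 5.55 tcp [0.4273 0.2015 0.248 ] F [-1.9 -0.3 -1.6] w 0.155
cmd t [ 0.1094 -0.0005 -0.    ] a [-0.0004  0.0013  0.0013]
[[224.25955164 190.19966406]
 [194.67478797 190.22860448]
 [325.01654058 155.20257192]
 [135.17606366 201.43666133]]
```

View pics/w4.png

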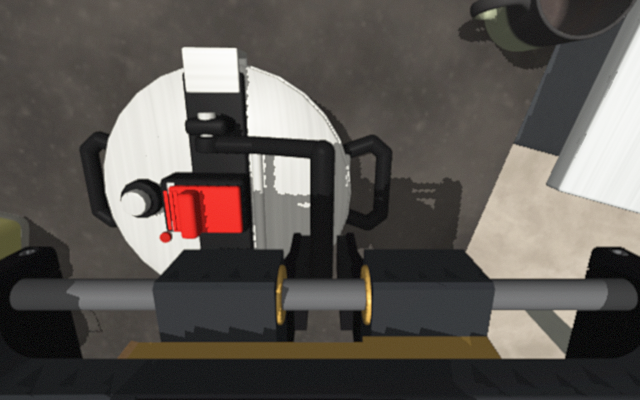

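The slide is back (lug at about 190,213), and the bar at u≈322 lies between the opening fingers (297 and 350). Descending onto it.

Call:
play_rows([
  {"fingers": -0.5,"tx": 0.0,"ty": -0.001,"tz": 0,"ax": 0,"ay": 0,"az": 0},
  {"fingers": -0.5,"tx": 0.03,"ty": -0.001,"tz": 0,"ax": 0,"ay": 0,"az": 0},
  {"fingers": -0.5,"tx": 0.06,"ty": -0.001,"tz": 0,"ax": 0,"ay": 0,"az": 0},
  {"fingers": -0.5,"tx": 0.09,"ty": -0.001,"tz": 0,"ax": 0,"ay": 0,"az": 0},
  {"fingers": -0.5,"tx": 0.109,"ty": -0.001,"tz": 0,"ax": 0,"ay": 0,"az": 0},
])

```text
time_s: 6.02
tcp_pos: [0.432, 0.2031, 0.1621]
ee_rot: [[-0.0, -0.965, -0.264], [0.0, -0.264, 0.965], [-1.0, 0.0, 0.0]]
wrist_force: [-0.8, 0.6, 0.3]
gripper_width: 0.574
```

Call:
play_rows([
  {"fingers": 1,"tx": 0,"ty": 0,"tz": 0,"ax": 0,"ay": 0,"az": 0},
  {"fingers": 1,"tx": 0,"ty": 0,"tz": 0,"ax": 0,"ay": 0,"az": 0},
  {"fingers": 1,"tx": 0,"ty": 0,"tz": 0,"ax": 0,"ay": 0,"az": 0},
  {"fingers": 1,"tx": 0,"ty": 0,"tz": 0,"ax": 0,"ay": 0,"az": 0},
  {"fingers": 1,"tx": 0,"ty": 0,"tz": 0,"ax": 0,"ay": 0,"az": 0},
])

```text
time_s: 6.43
tcp_pos: [0.432, 0.2031, 0.1653]
ee_rot: [[0.002, -0.964, -0.264], [0.002, -0.264, 0.964], [-1.0, -0.003, 0.001]]
wrist_force: [0.7, 0.6, -0.4]
gripper_width: 0.364
```

Call:
play_rows([
  {"fingers": 1,"tx": 0,"ty": 0,"tz": 0,"ax": 0,"ay": 0,"az": 0},
  {"fingers": 1,"tx": 0,"ty": 0,"tz": 0,"ax": 0,"ay": 0,"az": 0},
  {"fingers": 1,"tx": 0,"ty": 0,"tz": 0,"ax": 0,"ay": 0,"az": 0},
  {"fingers": 1,"tx": 0,"ty": 0,"tz": 0,"ax": 0,"ay": 0,"az": 0},
])

```text
time_s: 6.77
tcp_pos: [0.4294, 0.2017, 0.1644]
ee_rot: [[-0.004, -0.965, -0.263], [-0.001, -0.263, 0.965], [-1.0, 0.004, -0.0]]
wrist_force: [-6.7, 0.4, 4.7]
gripper_width: 0.183
```

Call:
play_rows([
  {"fingers": 1,"tx": -0.014,"ty": -0.003,"tz": 0,"ax": 0,"ay": 0,"az": 0},
  {"fingers": 1,"tx": -0.027,"ty": -0.009,"tz": 0,"ax": 0,"ay": 0,"az": 0},
  {"fingers": 1,"tx": -0.04,"ty": -0.017,"tz": 0,"ax": 0,"ay": 0,"az": 0},
  {"fingers": 1,"tx": -0.051,"ty": -0.027,"tz": 0,"ax": 0,"ay": 0,"az": 0},
  {"fingers": 1,"tx": -0.0605,"ty": -0.038,"tz": 0,"ax": 0,"ay": 0,"az": 0},
])

```text
time_s: 7.18
tcp_pos: [0.4536, 0.2067, 0.2076]
ee_rot: [[-0.014, -0.965, -0.262], [-0.008, -0.262, 0.965], [-1.0, 0.015, -0.004]]
wrist_force: [-13.3, -3.5, 3.4]
gripper_width: 0.185
```

```bash
python3 -c "
from h import *
for a in [60,67.5,75,82.5,90,52.5]:
  a=np.radians(a); cmd(lidw([.506,.2235,.269],[[.002-.085*np.cos(a),0,.053+.085*np.sin(a)]])[0],.269)"
```

```text
t 7.18 tcp [0.4536 0.2067 0.2076] F [-13.3  -3.5   3.4] w 0.185
cmd t [-0.0137 -0.0191  0.003 ] a [-0.0011 -0.0012 -0.0049]
t 7.18 tcp [0.4536 0.2067 0.2076] F [-13.3  -3.5   3.4] w 0.185
cmd t [-0.0204 -0.0323  0.003 ] a [-0.0011 -0.0012 -0.0049]
t 7.18 tcp [0.4536 0.2067 0.2076] F [-13.3  -3.5   3.4] w 0.185
cmd t [-0.0254 -0.0462  0.003 ] a [-0.0011 -0.0012 -0.0049]
t 7.18 tcp [0.4536 0.2067 0.2076] F [-13.3  -3.5   3.4] w 0.185
cmd t [-0.0285 -0.0607  0.0031] a [-0.0011 -0.0012 -0.0049]
t 7.18 tcp [0.4536 0.2067 0.2076] F [-13.3  -3.5   3.4] w 0.185
cmd t [-0.0297 -0.0755  0.0031] a [-0.0011 -0.0012 -0.0049]
t 7.18 tcp [0.4536 0.2067 0.2076] F [-13.3  -3.5   3.4] w 0.185
cmd t [-0.0053 -0.0069  0.003 ] a [-0.0011 -0.0012 -0.0049]
```

Call:
play_rows([
  {"fingers": 1,"tx": -0.009,"ty": -0.01,"tz": 0,"ax": 0,"ay": 0,"az": 0},
  {"fingers": 1,"tx": -0.016,"ty": -0.023,"tz": 0,"ax": 0,"ay": 0,"az": 0},
  {"fingers": 1,"tx": -0.021,"ty": -0.037,"tz": 0,"ax": 0,"ay": 0,"az": 0},
  {"fingers": 1,"tx": -0.024,"ty": -0.052,"tz": 0,"ax": 0,"ay": 0,"az": 0},
  {"fingers": 1,"tx": -0.025,"ty": -0.066,"tz": 0,"ax": 0,"ay": 0,"az": 0},
])

```text
time_s: 7.6
tcp_pos: [0.5044, 0.2206, 0.2304]
ee_rot: [[-0.005, -0.964, -0.264], [-0.005, -0.264, 0.964], [-1.0, 0.006, -0.004]]
wrist_force: [-7.2, -6.8, 7.2]
gripper_width: 0.186
```

Call:
play_rows([
  {"fingers": 1,"tx": 0,"ty": 0,"tz": 0,"ax": 0,"ay": 0,"az": 0},
  {"fingers": 1,"tx": 0,"ty": 0,"tz": 0,"ax": 0,"ay": 0,"az": 0},
  {"fingers": 1,"tx": 0,"ty": 0,"tz": 0,"ax": 0,"ay": 0,"az": 0},
])

```text
time_s: 7.85
tcp_pos: [0.5065, 0.2212, 0.2303]
ee_rot: [[0.0, -0.964, -0.264], [-0.003, -0.264, 0.964], [-1.0, 0.001, -0.003]]
wrist_force: [-1.1, -4.5, 8.4]
gripper_width: 0.185
```

Run:
```python
from h import *
q=[.506,.2235,.269]
cmd(lidw(q,[[0,0,.138]])[0],.269)
p=viewer.capture('scene');print(proj(p,lidw(q,[[0,0,.138],[-.082,0,.075]])))
cv2.imwrite('pics/s2.png',cv2.resize(p['image'][130:280,120:320,::-1],(800,600),interpolation=cv2.INTER_CUBIC))
```

```text
t 7.85 tcp [0.5065 0.2212 0.2303] F [-1.1 -4.5  8.4] w 0.185
cmd t [ 0.0017 -0.0002  0.0032] a [-0.0005 -0.0011 -0.0002]
[[220.03221299 172.99625034]
 [211.38823772 196.02298923]]
```

View pics/s2.png

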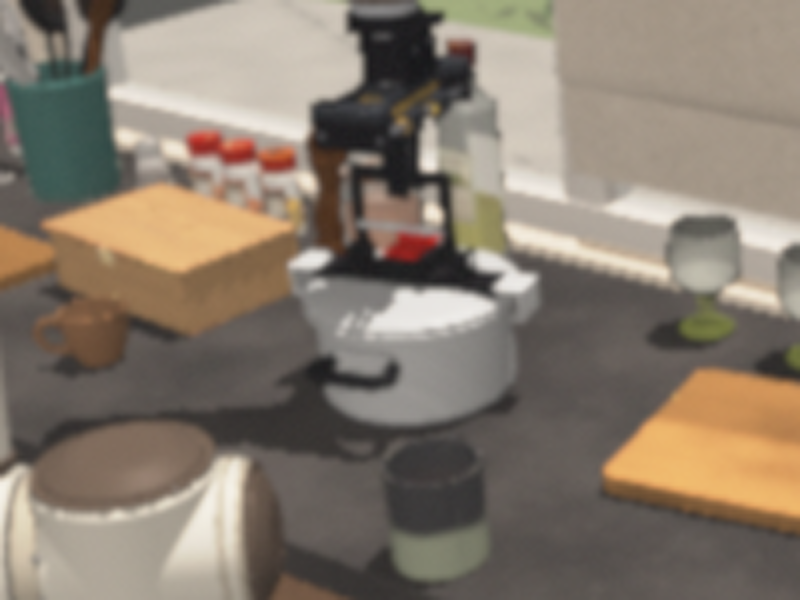

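The bow stands upright with both jaws out, and the gripper holds the bar at crop (400,190). Lifting.

Call:
play_rows([
  {"fingers": 1,"tx": -0.01,"ty": 0,"tz": 0,"ax": 0,"ay": 0,"az": 0},
  {"fingers": 1,"tx": -0.025,"ty": 0,"tz": 0,"ax": 0,"ay": 0,"az": 0},
  {"fingers": 1,"tx": -0.045,"ty": 0,"tz": 0,"ax": 0,"ay": 0,"az": 0},
  {"fingers": 1,"tx": -0.065,"ty": 0,"tz": 0,"ax": 0,"ay": 0,"az": 0},
  {"fingers": 1,"tx": -0.085,"ty": 0,"tz": 0,"ax": 0,"ay": 0,"az": 0},
])

```text
time_s: 8.32
tcp_pos: [0.5052, 0.2229, 0.2905]
ee_rot: [[-0.004, -0.965, -0.264], [-0.001, -0.264, 0.965], [-1.0, 0.005, 0.0]]
wrist_force: [-0.5, 0.5, -6.8]
gripper_width: 0.184
```

Call:
play_rows([
  {"fingers": 1,"tx": -0.01,"ty": 0,"tz": 0,"ax": 0,"ay": 0,"az": 0},
  {"fingers": 1,"tx": -0.015,"ty": 0,"tz": 0,"ax": 0,"ay": 0,"az": 0},
  {"fingers": 1,"tx": -0.015,"ty": 0,"tz": 0,"ax": 0,"ay": 0,"az": 0},
  {"fingers": 1,"tx": -0.015,"ty": 0,"tz": 0,"ax": 0,"ay": 0,"az": 0},
])

```text
time_s: 8.65
tcp_pos: [0.5057, 0.2229, 0.3019]
ee_rot: [[-0.003, -0.965, -0.264], [-0.001, -0.264, 0.965], [-1.0, 0.003, -0.0]]
wrist_force: [0.1, -1.1, -6.9]
gripper_width: 0.185
```

Run:
```python
from h import *
cmd([.5625,-.2112,.29],.269)
p=viewer.capture('scene')
cv2.imwrite('pics/s3.png',cv2.resize(p['image'][100:280,120:360,::-1],(800,600),interpolation=cv2.INTER_CUBIC))
```

```text
t 8.65 tcp [0.5057 0.2229 0.3019] F [ 0.1 -1.1 -6.9] w 0.185
cmd t [ 0.0161  0.0795 -0.5782] a [-0.0007 -0.     -0.0009]
```

View pics/s3.png

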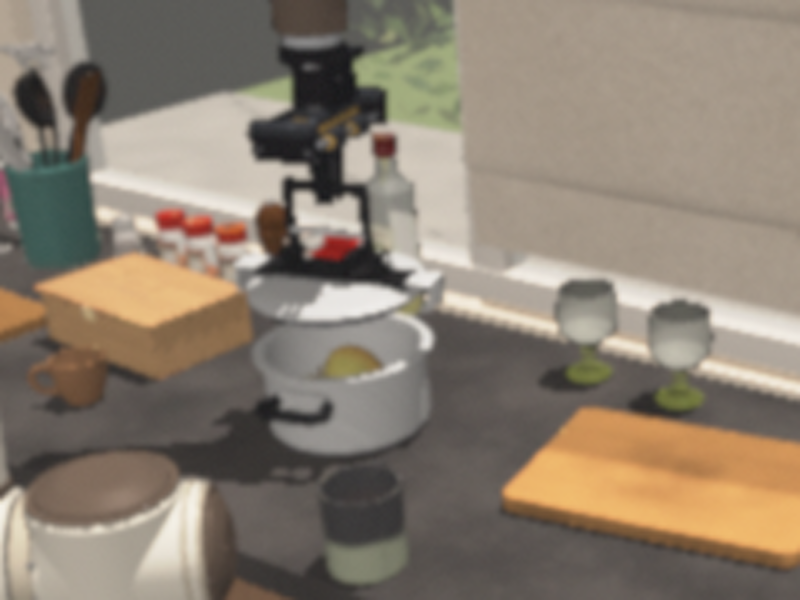

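The lid hangs level, well above the rim, and a pear shows in the pot. Carrying it over to the board.

Call:
play_rows([
  {"fingers": 1,"tx": 0,"ty": 0.002,"tz": -0.013,"ax": 0,"ay": 0,"az": 0},
  {"fingers": 1,"tx": 0,"ty": 0.0055,"tz": -0.04,"ax": 0,"ay": 0,"az": 0},
  {"fingers": 1,"tx": 0,"ty": 0.01,"tz": -0.073,"ax": 0,"ay": 0,"az": 0},
  {"fingers": 1,"tx": 0,"ty": 0.0155,"tz": -0.113,"ax": 0,"ay": 0,"az": 0},
  {"fingers": 1,"tx": 0,"ty": 0.021,"tz": -0.152,"ax": 0,"ay": 0,"az": 0},
])

```text
time_s: 9.12
tcp_pos: [0.5208, 0.1073, 0.3025]
ee_rot: [[-0.002, -0.964, -0.265], [-0.001, -0.265, 0.964], [-1.0, 0.002, -0.0]]
wrist_force: [0.3, -0.6, -7.1]
gripper_width: 0.184
```

Call:
play_rows([
  {"fingers": 1,"tx": 0,"ty": 0.0055,"tz": -0.04,"ax": 0,"ay": 0,"az": 0},
  {"fingers": 1,"tx": 0,"ty": 0.011,"tz": -0.08,"ax": 0,"ay": 0,"az": 0},
  {"fingers": 1,"tx": 0,"ty": 0.0165,"tz": -0.12,"ax": 0,"ay": 0,"az": 0},
  {"fingers": 1,"tx": 0,"ty": 0.022,"tz": -0.16,"ax": 0,"ay": 0,"az": 0},
  {"fingers": 1,"tx": 0,"ty": 0.0275,"tz": -0.2,"ax": 0,"ay": 0,"az": 0},
])

```text
time_s: 9.53
tcp_pos: [0.5403, -0.0433, 0.3027]
ee_rot: [[-0.001, -0.965, -0.264], [-0.0, -0.264, 0.965], [-1.0, 0.001, 0.0]]
wrist_force: [0.4, 1.0, -6.8]
gripper_width: 0.181
```

Call:
play_rows([
  {"fingers": 1,"tx": 0,"ty": 0.0055,"tz": -0.04,"ax": 0,"ay": 0,"az": 0},
  {"fingers": 1,"tx": 0,"ty": 0.011,"tz": -0.08,"ax": 0,"ay": 0,"az": 0},
  {"fingers": 1,"tx": 0,"ty": 0.0155,"tz": -0.113,"ax": 0,"ay": 0,"az": 0},
  {"fingers": 1,"tx": 0,"ty": 0.0185,"tz": -0.136,"ax": 0,"ay": 0,"az": 0},
  {"fingers": 1,"tx": 0,"ty": 0.02,"tz": -0.15,"ax": 0,"ay": 0,"az": 0},
])

```text
time_s: 9.95
tcp_pos: [0.5556, -0.1564, 0.3024]
ee_rot: [[-0.002, -0.965, -0.262], [-0.0, -0.262, 0.965], [-1.0, 0.002, 0.0]]
wrist_force: [0.2, 0.3, -7.7]
gripper_width: 0.189
```

```bash
python3 -c "
from h import *
cmd([.5625,-.2112,.22],.269)"
```

```text
t 9.95 tcp [ 0.5556 -0.1564  0.3024] F [ 0.2  0.3 -7.7] w 0.189
cmd t [ 0.1098  0.01   -0.073 ] a [-0.0014  0.     -0.0007]
```

Call:
play_rows([
  {"fingers": 1,"tx": 0.01,"ty": 0.003,"tz": -0.02,"ax": 0,"ay": 0,"az": 0},
  {"fingers": 1,"tx": 0.035,"ty": 0.006,"tz": -0.045,"ax": 0,"ay": 0,"az": 0},
  {"fingers": 1,"tx": 0.065,"ty": 0.009,"tz": -0.065,"ax": 0,"ay": 0,"az": 0},
  {"fingers": 1,"tx": 0.09,"ty": 0.01,"tz": -0.073,"ax": 0,"ay": 0,"az": 0},
  {"fingers": 1,"tx": 0.11,"ty": 0.01,"tz": -0.073,"ax": 0,"ay": 0,"az": 0},
])

```text
time_s: 10.37
tcp_pos: [0.5623, -0.2096, 0.2181]
ee_rot: [[-0.004, -0.965, -0.262], [0.001, -0.262, 0.965], [-1.0, 0.003, 0.002]]
wrist_force: [-1.3, 0.1, -7.3]
gripper_width: 0.181
```

Call:
play_rows([
  {"fingers": 1,"tx": 0.015,"ty": 0,"tz": 0,"ax": 0,"ay": 0,"az": 0},
  {"fingers": 1,"tx": 0.03,"ty": 0,"tz": 0,"ax": 0,"ay": 0,"az": 0},
  {"fingers": 1,"tx": 0.042,"ty": 0,"tz": 0,"ax": 0,"ay": 0,"az": 0},
  {"fingers": 1,"tx": 0.052,"ty": 0,"tz": 0,"ax": 0,"ay": 0,"az": 0},
  {"fingers": 1,"tx": 0.055,"ty": 0,"tz": 0,"ax": 0,"ay": 0,"az": 0},
])

```text
time_s: 10.78
tcp_pos: [0.5629, -0.2081, 0.1782]
ee_rot: [[-0.002, -0.964, -0.264], [0.001, -0.264, 0.964], [-1.0, 0.002, 0.001]]
wrist_force: [-0.6, -0.7, -6.9]
gripper_width: 0.186
```

Run:
```python
from h import *
cmd([.5625,-.2112,.16],.269)
p=viewer.capture('scene')
cv2.imwrite('pics/s4.png',cv2.resize(p['image'][120:300,220:460,::-1],(800,600),interpolation=cv2.INTER_CUBIC))
```

```text
t 10.78 tcp [ 0.5629 -0.2081  0.1782] F [-0.6 -0.7 -6.9] w 0.186
cmd t [ 0.0242  0.0016 -0.0038] a [-0.0005  0.0003 -0.0006]
```

View pics/s4.png

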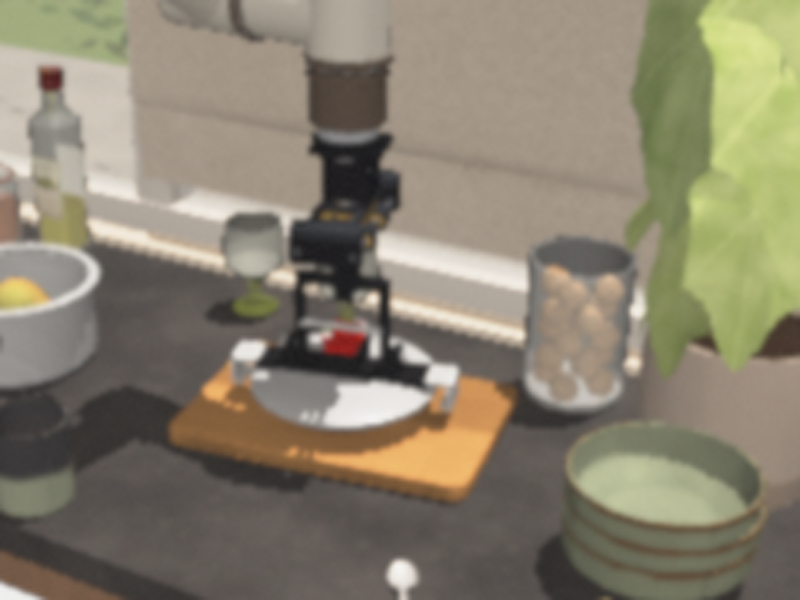

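The lid is level over the board's middle. The last part goes down slowly.

Call:
play_rows([
  {"fingers": 1,"tx": 0.004,"ty": 0,"tz": -0.002,"ax": 0,"ay": 0,"az": 0},
  {"fingers": 1,"tx": 0.008,"ty": 0,"tz": -0.002,"ax": 0,"ay": 0,"az": 0},
  {"fingers": 1,"tx": 0.012,"ty": 0,"tz": -0.002,"ax": 0,"ay": 0,"az": 0},
  {"fingers": 1,"tx": 0.015,"ty": 0,"tz": -0.002,"ax": 0,"ay": 0,"az": 0},
  {"fingers": 1,"tx": 0.017,"ty": 0,"tz": -0.002,"ax": 0,"ay": 0,"az": 0},
])

```text
time_s: 11.25
tcp_pos: [0.5638, -0.2099, 0.1666]
ee_rot: [[-0.0, -0.965, -0.264], [0.0, -0.264, 0.965], [-1.0, 0.0, 0.0]]
wrist_force: [0.9, -0.2, -6.7]
gripper_width: 0.186
```

Call:
play_rows([
  {"fingers": 1,"tx": 0.001,"ty": 0,"tz": 0,"ax": 0,"ay": 0,"az": 0},
  {"fingers": 1,"tx": 0.002,"ty": 0,"tz": 0,"ax": 0,"ay": 0,"az": 0},
  {"fingers": 1,"tx": 0.003,"ty": 0,"tz": 0,"ax": 0,"ay": 0,"az": 0},
  {"fingers": 1,"tx": 0.004,"ty": 0,"tz": 0,"ax": 0,"ay": 0,"az": 0},
  {"fingers": 1,"tx": 0.005,"ty": 0,"tz": 0,"ax": 0,"ay": 0,"az": 0},
])

```text
time_s: 11.67
tcp_pos: [0.5644, -0.21, 0.1634]
ee_rot: [[0.001, -0.964, -0.264], [-0.0, -0.264, 0.964], [-1.0, -0.001, -0.001]]
wrist_force: [0.6, 1.1, -6.5]
gripper_width: 0.186
```

Call:
play_rows([
  {"fingers": 1,"tx": 0.001,"ty": 0,"tz": 0,"ax": 0,"ay": 0,"az": 0},
  {"fingers": 1,"tx": 0.002,"ty": 0,"tz": 0,"ax": 0,"ay": 0,"az": 0},
  {"fingers": 1,"tx": 0.003,"ty": 0,"tz": 0,"ax": 0,"ay": 0,"az": 0},
  {"fingers": 1,"tx": 0.004,"ty": 0,"tz": 0,"ax": 0,"ay": 0,"az": 0},
])

```text
time_s: 12.0
tcp_pos: [0.5649, -0.2098, 0.1613]
ee_rot: [[0.003, -0.964, -0.265], [-0.0, -0.265, 0.964], [-1.0, -0.003, -0.001]]
wrist_force: [-0.2, 2.5, 1.9]
gripper_width: 0.186
```

The board now carries the weight (Fz went from −6.7 to +1.9 N). Releasing.

Call:
play_rows([
  {"fingers": 0.4,"tx": 0,"ty": 0,"tz": 0,"ax": 0,"ay": 0,"az": 0},
  {"fingers": 0,"tx": 0,"ty": 0,"tz": 0,"ax": 0,"ay": 0,"az": 0},
  {"fingers": -0.4,"tx": 0,"ty": 0,"tz": 0,"ax": 0,"ay": 0,"az": 0},
  {"fingers": -0.4,"tx": 0,"ty": 0,"tz": 0,"ax": 0,"ay": 0,"az": 0},
  {"fingers": -0.4,"tx": 0,"ty": 0,"tz": 0,"ax": 0,"ay": 0,"az": 0},
])

```text
time_s: 12.42
tcp_pos: [0.5638, -0.2102, 0.1603]
ee_rot: [[0.0, -0.965, -0.264], [-0.0, -0.264, 0.965], [-1.0, -0.0, -0.0]]
wrist_force: [-0.4, -0.8, -0.5]
gripper_width: 0.474
```

Call:
play_rows([
  {"fingers": -0.4,"tx": 0,"ty": 0,"tz": 0,"ax": 0,"ay": 0,"az": 0},
  {"fingers": -0.4,"tx": -0.02,"ty": 0,"tz": 0,"ax": 0,"ay": 0,"az": 0},
  {"fingers": -0.4,"tx": -0.06,"ty": 0,"tz": 0,"ax": 0,"ay": 0,"az": 0},
  {"fingers": -0.4,"tx": -0.11,"ty": 0,"tz": 0,"ax": 0,"ay": 0,"az": 0},
  {"fingers": -0.4,"tx": -0.16,"ty": 0,"tz": 0,"ax": 0,"ay": 0,"az": 0},
])

```text
time_s: 12.83
tcp_pos: [0.5632, -0.21, 0.2808]
ee_rot: [[-0.002, -0.965, -0.264], [-0.0, -0.264, 0.965], [-1.0, 0.002, 0.001]]
wrist_force: [1.2, -0.9, 0.4]
gripper_width: 0.695
```

Call:
play_rows([
  {"fingers": -0.4,"tx": 0,"ty": 0,"tz": 0,"ax": 0,"ay": 0,"az": 0},
  {"fingers": -0.4,"tx": 0,"ty": 0,"tz": 0,"ax": 0,"ay": 0,"az": 0},
  {"fingers": -0.4,"tx": 0,"ty": 0,"tz": 0,"ax": 0,"ay": 0,"az": 0},
])

```text
time_s: 13.08
tcp_pos: [0.5635, -0.2098, 0.2798]
ee_rot: [[-0.0, -0.965, -0.264], [0.001, -0.264, 0.965], [-1.0, 0.0, 0.001]]
wrist_force: [1.0, -0.2, -0.2]
gripper_width: 0.696
```

Run:
```python
from h import *
cmd([.5625,-.2112,.3],.269)
p=viewer.capture('scene')
a=cv2.resize(p['image'][120:300,220:460,::-1],(400,300),interpolation=cv2.INTER_CUBIC)
s=r.sense();p=viewer.capture('wrist');R,t=wristRt(p,s)
b=cv2.resize(p['image'][:,:,::-1],(400,250))
p=viewer.capture('top');c=p['image'][120:340,200:500,::-1]
im=np.zeros((600,800,3),np.uint8);im[:300,:400]=a;im[:250,400:]=b;im[300:520,:300]=c;im=im
cv2.imwrite('pics/f.png',im)
for n,z in [('goblet_1',.08),('bowl_stack',.06)]:
  for d in spotter.find_in(n,p)[:2]: print(n,ray(p,d['uv'],z),d['score'])
```

```text
t 13.08 tcp [ 0.5635 -0.2098  0.2798] F [ 1.  -0.2 -0.2] w 0.696
cmd t [-0.027   0.0017 -0.0015] a [-0.0007  0.0002 -0.    ]
goblet_1 [ 0.77966959 -0.0930383   0.08      ] 0.75
goblet_1 [0.80012478 0.03761507 0.08      ] 0.47
bowl_stack [ 0.47455323 -0.59751254  0.06      ] 0.84
```

View pics/f.png

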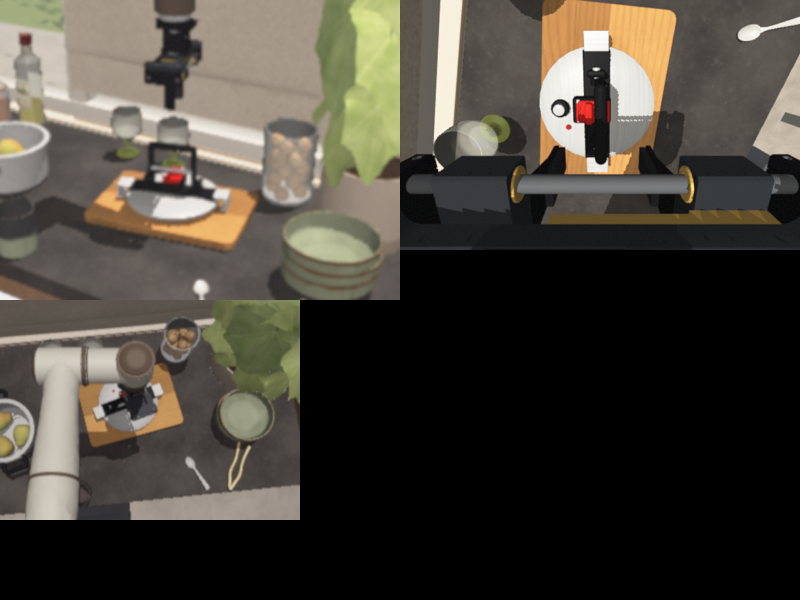

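The lid lies flat in the middle of the board with its bow upright. The gripper is clear, and the goblets and bowls are standing.

```bash
python3 -c "
from station import job
print(job.finish_job())"
```

```text
the job is handed in; nothing more can be done
None
```

I pushed the red slide back, swung the bow upright, lifted the lid off by its crossbar and set it down on the board. I handed the job in at about 13 s; it reports no verdict.

- **Slide:** I pushed until the force rose to about 8 N at the end stop. A wrist picture showed the lug where a slide pushed 18–20 mm back should be.
- **Bow and lift:** The pictures showed the bow upright with both jaws out, then the lid hanging level above the open pot.
- **Set-down:** I lowered the last part slowly, and the vertical force went from −6.7 N to about +2 N as the board took the weight. The gripper was then at (0.564, −0.210), against a measured board centre of (0.5625, −0.211).
- **End state:** In the final pictures the lid lies flat and right way up mid-board, and the gripper is about 12 cm above the bow bar with near-zero wrist force.
- **One check disagreed:** In the last top view the network placed the goblets about 25–30 mm further back than at the start. The arm was hiding part of them then, and it never went near them. The final scene picture shows both standing. The bowls' reading changed by about 9 mm.

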